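Change the colour of the week on a paint display

TASK

Change the paint display from yellow to blue. First take the yellow board off the display stand and put it upright, centred and fully down, into the rack holder with the yellow labels; then take the blue board from its holder and lean it on the stand just as the yellow one was, centred and square, its foot on the stand's base close behind the front lip and its back against the bar. Finally stand the blue-capped can upright on the stand's round white pad, and leave the other cans and goods where they are.

Things in the scene. Friction and masses are not known exactly. Their poses are not given: they have to be found in the camera images.
- board_yellow: yellow flat board, 10 (its x, thickness) x 130 (its y, width) x 160 (its z, height) mm, 0.18 kg, both faces alike. Origin: middle of its bottom face; z runs up the board to its top edge. It starts leaning on the stand, about 0.42 rad from vertical, its top towards the stand's -x side.
- board_blue: blue flat board, same size, mass and axes as the yellow one. It starts standing upright in the blue holder.
- board_blue_top (a point): middle of the blue board's top edge, 160 mm up its z axis from its origin.
- stand: fixed display stand. Origin: on the counter under the middle of the board's place; z up; +x its front, away from the robot; y along its bar. Black base plate 10 mm thick, x -60 to +60, y -178 to +72 mm; a front lip and, behind it, a level bar. A board leans back (top towards -x) about 0.42 rad from vertical, foot on the base just behind the lip, back on the bar.
- stand_foot (a point): on the base top, in the stand's frame x +33.4, y 0, z 10 mm: a leaning board's origin comes about 2 mm above it. The aluminium front lip is 10 mm thick, from x +45 to +55, y -65 to +65, and rises to z 22 mm.
- stand_bar (a point): middle of the axis of the round aluminium bar, radius 5 mm, along the stand's y from -55 to +55, at x -10.4, z 85.5 mm in the stand's frame, on two 10 mm square posts under it at y -50 and +50.
- stand_pad (a point): centre of the round white pad (76 mm across, flush) on the base top: in the stand's frame x 0, y -125, z 10 mm.
- holder_yellow: fixed rack holder with yellow labels (end tabs, wall tops), empty. Origin: middle of its underside, 4 mm above the counter; x across the slot, y along it, z up. Base 56 x 196 x 8 mm; slot 18 mm wide in x, centred, open at both ends; its walls, 120 mm long, rise to z 50 and flare outward up to z 62 mm. A board stands on the slot's floor (z 8 mm), its x, y along the holder's.
- holder_blue: the same holder with blue labels; the blue board starts in it. The holders stand 90 mm apart side by side on a steel tray, in any order.
- holder_red: the same holder with red labels, empty: leave it empty.
- can_blue: spray can with blue cap, upright, 0.22 kg, 165 mm high. Origin: centre of its underside. Steel body 53 mm across up to 118 mm, cap 48 mm across from 120 to 165 mm, where it is gripped.
- can_yellow: yellow-capped spray can, as the blue one; a bystander, to be left alone
- can_red: red-capped spray can, as the blue one; a bystander, to be left alone
- can_green: green-capped spray can, as the blue one; a bystander, to be left alone
- funnel: orange funnel standing mouth down, 90 mm across, 150 mm high, origin under its centre; bystander
- oil: black bottle, 70 mm across, 180 mm high, origin under its centre; bystander
- tape: grey roll of tape lying flat, 90 mm across, 24 mm high, origin under its centre; bystander
There are look-alikes about, which are no part of the job. What is shaped like the can_blue but purple is not meant. What is shaped like the holder_yellow but pink or purple is not meant.

How it is judged:
On the way, in this order (a step that is already met when the one before it is completed fails the run):
1. the yellow board stands in the yellow holder, released (x of board_yellow in the frame of holder_yellow between -0.015 and 0.015 m and y of board_yellow in the frame of holder_yellow between -0.03 and 0.03 m and z of board_yellow in the frame of holder_yellow below 0.016 m and angle between board_yellow's own z axis and vertical below 0.25 rad and contact force between the fingers and board_yellow below 0.1 N and linear speed of board_yellow below 0.03 m/s), for 0.2 s.
2. the blue board leans on the stand, released (y of board_blue in the frame of stand between -0.03 and 0.03 m and x of board_blue in the frame of stand between 0 and 0.042 m and z of board_blue in the frame of stand below 0.016 m and angle between board_blue's own z axis and vertical between 0.2 and 0.6 rad and x of board_blue_top in the frame of stand below -0.005 m and angle between the y axis of board_blue and the y axis of stand, either way round below 0.2 rad and contact force between board_blue and stand above 0.05 N and contact force between the fingers and board_blue below 0.1 N and linear speed of board_blue below 0.03 m/s), for 0.2 s.
3. the blue-capped can stands on the white pad, released (horizontal distance between can_blue and stand_pad below 0.02 m and z of can_blue in the frame of stand below 0.02 m and angle between can_blue's own z axis and vertical below 0.1 rad and contact force between the fingers and can_blue below 0.1 N and linear speed of can_blue below 0.03 m/s), for 0.2 s.
At the end, for the whole second after the job is handed in: Released and still: yellow board in yellow holder (15 mm across, 30 along, foot 8 mm off the floor, tilt 0.25 rad); blue board on the stand, touching it, foot centre 0-42 mm ahead of its origin, 30 mm off-centre, leaning back 0.2-0.6 rad, square to 0.2; blue can 20 mm from the pad centre, tilt 0.1 (all of step 1 and all of step 2 and all of step 3).
It fails at once if another can is moved more than 40 mm or tipped over (distance of any of can_yellow, can_red, can_green from where it was at the start of the episode above 0.04 m or angle between any of can_yellow, can_red, can_green's own z axis and vertical above 0.5 rad).
It fails at once if the funnel, bottle or tape is moved more than 40 mm or tipped over (distance of any of funnel, oil, tape from where it was at the start of the episode above 0.04 m or angle between any of funnel, oil, tape's own z axis and vertical above 0.5 rad).
It also fails if it takes over 69 s, if anything falls off the work surface, if the arm or the gripper's body presses on something with over 40 N, if the wrist force passes 120 N, or if a joint passes its speed limit or range.

ROBOT

A 7-joint arm with a two-finger parallel gripper is mounted at the origin on the work surface. World frame = base frame: x ahead of the robot, y to its left, z up, the work surface at z = 0. Lengths are in m, angles in rad, forces in N, time in s.
With the tool pointing down it reaches from about 0.4 to 0.875 m from the base axis. Payload 19.3 kg.
Tool frame: the origin (TCP) lies at the very end of the fingers, on their centre line; the grasp point (between the pads) lies 19 mm behind it; z points along the fingers, y is the line along which they close (so a half turn about z gives the same grasp; the last joint's range is limited). The gripper opens to 85 mm and grips with 20 to 120 N. Pads are 22 mm wide; open, the fingers measure 114 mm over their backs; the gripper's body (76 mm by 85 mm) begins 54 mm behind the grasp point. The pads swing forward as they close: fully open they stand 13 mm farther back than shut.
Start: joints at [1.118, 0.521, -0.036, 1.599, 0.021, 1.021, -0.113], TCP at [0.233, -0.58, 0.231] pointing down, gripper open.
Joint ranges: [-2.91, 2.91], [-0.3, 2.13], [-1.5, 1.42], [0.17, 2.43], [-1.26, 4.41], [0.16, 1.93], [-2.52, 2.52]. Speed limits (rad/s): [1.89, 1.89, 2.39, 2.39, 3.01, 3.01, 3.01].

INTERFACE

Orientations are given as [roll, pitch, yaw] about the fixed x, y, z axes, in that order (R = Rz(yaw) Ry(pitch) Rx(roll)).
In Python, from workcell import monitor, optics, workorder gives the robot as it stands.
- The arm moves only by the tool apply_moves, never from a script. Its arguments are lists of equal length, an entry for each row: "linear": the shift along the tool's x, y, z each as a share of 0.1 m, from -1 to 1, a list of three; "delta_rot": the turn, a rotation vector about the tool's x, y, z each as a share of 120 degrees, from -1 to 1, a list of three. A call has exactly 5 rows; each row is the pose to reach, as a shift and turn from the pose commanded when the call began, along the tool's axes at that moment; what a row does not reach only later rows make up. A row lasts 1/12 s, in which the tool goes at most 41.7 mm and 7.16 degrees, less where a joint would pass 70% of its speed; a pose out of reach is approached as far as the arm can. A call with a number of a shift or a turn outside -1 to 1 is refused whole. A call with a gripper value outside its range is refused whole. "gripper" is the opening, from -1 (shut) to 1 (fully open), set as the call begins (left out, the last holds). The fingers move at their own pace and stop on an object; "force" is the grip in N (left out, the last holds). Time passes only in rows, so rows that repeat a pose let the fingers close, or fill a call up. It gives the time, the measured TCP pose, the force, the opening and the grip force at its end, in the units of the state.
- monitor.observe(): the state, without advancing time (a new reading comes with each control period).
- optics.grab_frame(name): name is "side" or "top"; returns (picture, depth): 480x640x3 uint8, red, green, blue; 480x640 float32, m along the optical axis (not along the pixel's ray), 0 where there is no reading.
- optics.camera_info(name): a dict with "fx", "fy", "cx", "cy" (pixels), "rvec" (rotation vector, rad) and "tvec" (3), from world to camera coordinates, as OpenCV has them. Camera axes: x right, y down, z forward; pixel columns grow to the right and rows downward; lengths in m; the calibration is good to about 2 mm. A picture is of the moment at which its call begins. camera_info takes no time and is no camera call.
- workorder.job_done(): hands the job in; it is judged then, once.
The state is a dict: "clock": time; "qpos": joint angles; "qd": joint speeds; "joint_efforts": joint torques, N m; "position": TCP position; "tool_rot": TCP orientation; "force": force on the tool from outside, world axes, zero at the start; "moment": the same for the moment, N m; "grip_width": finger opening in m; "finger_force": force on a finger pad.
Only numpy, scipy, OpenCV 4.12 (cv2) and the standard library are available. Lean on these libraries where they do the work, as an engineer would, in place of code of your own. Each camera call takes 0.05 s, during which the arm holds its last target. There are 200 camera calls.

## Working session

There is one attempt and no reset: what is moved stays moved. The work goes in short steps, Python scripts to look and compute and a tool call to move; the robot and the scene stay as the last step left them, time stands still between calls to the robot, and variables do not carry over. Pictures are saved under pics/ and viewed, at most 10 in all, crops included, and the job is handed in when it is done.

Besides the shell and the picture viewer there is one more tool, called as name(argument=value, ...), one argument or row to a line, values as JSON. apply_moves: Moves the arm, as the interface text tells. Its arguments: {"type":"object","properties":{"linear":{"type":"array"},"delta_rot":{"type":"array"},"gripper":{"type":"number"},"force":{"type":"number"}},"required":["linear","delta_rot"]}

```bash
mkdir -p pics; ls
python3 - <<'E'
from workcell import monitor, optics
import cv2,numpy as np
s=monitor.observe(); print({k:np.round(v,3).tolist() for k,v in s.items()})
for n in ("top","side"):
    p,d=optics.grab_frame(n); cv2.imwrite(f"pics/{n}0.png",p[:,:,::-1]); np.savez(f"{n}0.npz",p=p,d=d); print(n,optics.camera_info(n))
E
```

```text
pics
{'clock': 0.0, 'qpos': [1.118, 0.522, -0.036, 1.6, 0.021, 1.021, -0.113], 'qd': [0.002, -0.001, -0.0, -0.0, -0.001, -0.001, 0.001], 'joint_efforts': [-0.0, -92.712, 1.98, -36.993, 0.018, 0.008, -0.0], 'position': [0.233, -0.579, 0.231], 'tool_rot': [-3.14, 0.0, 0.383], 'force': [0.487, 0.176, 0.358], 'moment': [0.014, 0.036, 0.002], 'finger_force': 0.0, 'grip_width': 0.085}
top {'fx': 505.48356486148293, 'fy': 505.48356486148293, 'cx': 309.6944596432036, 'cy': 240.14645006032163, 'rvec': array([ 2.1691933 , -2.18860642,  0.08079194]), 'tvec': array([-0.07027915,  0.46739778,  1.49653608])}
side {'fx': 470.79870112690946, 'fy': 470.79870112690946, 'cx': 320.86592926471036, 'cy': 239.75361815777765, 'rvec': array([ 0.62207844, -2.69414448,  1.05378821]), 'tvec': array([0.38733276, 0.26782196, 0.94725112])}
```

View pics/top0.png

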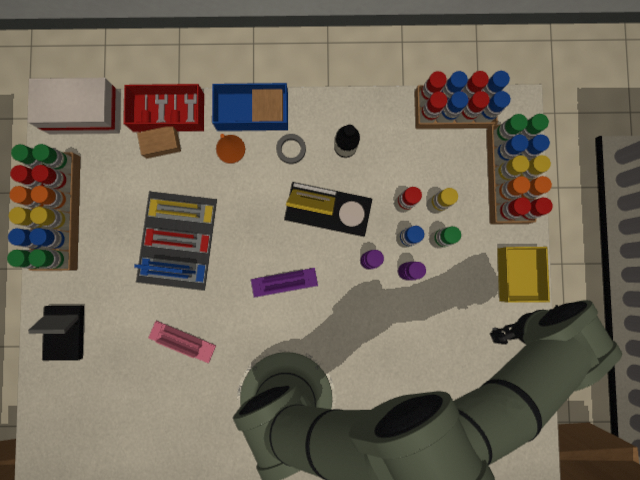

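View pics/side0.png

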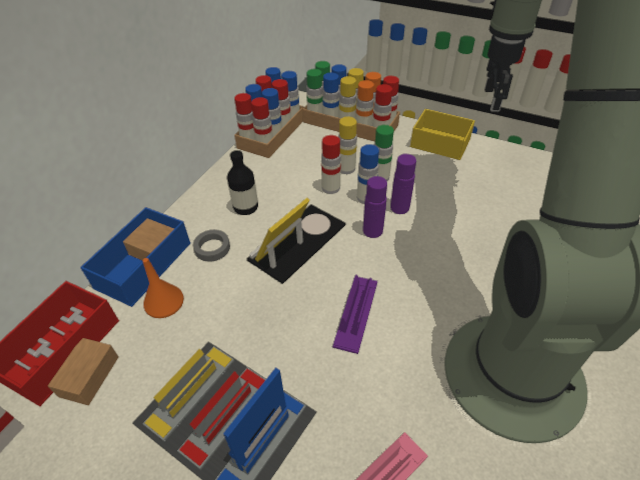

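```bash
cat > h.py <<'E'
import cv2,numpy as np
from workcell import monitor, optics
def cam(n):
    c=optics.camera_info(n); R=cv2.Rodrigues(c["rvec"])[0]; return c,R,c["tvec"]
def cloud(n,d):
    c,R,t=cam(n); v,u=np.mgrid[0:480,0:640]
    P=np.stack([(u-c["cx"])/c["fx"]*d,(v-c["cy"])/c["fy"]*d,d],-1)
    return (P-t)@R      # R^T (P-t)
def ray(n,uv,z):
    c,R,t=cam(n); C=-R.T@t
    w=R.T@np.array([(uv[0]-c["cx"])/c["fx"],(uv[1]-c["cy"])/c["fy"],1]); return C+w*(z-C[2])/w[2]
def hsv(p): return cv2.cvtColor(p,cv2.COLOR_RGB2HSV)
def mask(p,h0,h1,s=110,v=50,roi=None):
    m=cv2.inRange(hsv(p),(h0,s,v),(h1,255,255))
    if roi: 
        k=np.zeros_like(m); k[roi[1]:roi[3],roi[0]:roi[2]]=1; m=m*k
    return m
E
python3 - <<'E'
from h import *
np.set_printoptions(precision=4,suppress=True)
f=np.load("top0.npz");p,d=f["p"],f["d"];W=cloud("top",d)
def blobs(m,name,amin=15):
    n,l,st,c=cv2.connectedComponentsWithStats(m)
    for i in range(1,n):
        if st[i,4]>=amin:
            q=W[(l==i)&(d>0)]; print(name,st[i,4],c[i].round(1),"med",np.median(q,0),"z",np.percentile(q[:,2],[5,95]), "rect",[np.round(x,4) for x in cv2.minAreaRect(q[:,:2].astype(np.float32))])
blobs(mask(p,20,34,roi=(135,185,225,230)),"Yhold")
blobs(mask(p,105,125,roi=(125,245,225,295)),"Bhold")
blobs(mask(p,20,34,roi=(280,180,380,235)),"Yboard")
blobs(mask(p,105,125,roi=(390,220,430,250)),"Bcan")
# stand base
h=hsv(p); k=np.zeros(d.shape,bool);k[178:240,280:378]=1
b=k&(p.max(2)<60)&(W[...,2]>0.003)&(W[...,2]<0.02)
print("stand",b.sum(),cv2.minAreaRect(W[b][:,:2].astype(np.float32)),np.median(W[b][:,2]))
pad=k&(h[...,1]<60)&(p.min(2)>110)&(W[...,2]<0.02); pad[:,:335]=0
n,l,st,c=cv2.connectedComponentsWithStats(pad.astype(np.uint8)); print([(st[i,4],c[i],ray("top",c[i],.01)) for i in range(1,n) if st[i,4]>100])
m=(mask(p,20,34,roi=(280,180,380,235))>0)&(W[...,2]>0.03)
q=W[m]; ce=q.mean(0);u,s,vt=np.linalg.svd(q-ce); print("yplane",ce,vt,s)
big=np.hstack([cv2.resize(p[180:295,130:220],None,fx=4,fy=4),cv2.resize(p[175:290,280:380],None,fx=4,fy=4)])
cv2.imwrite("pics/z.png",big[:,:,::-1])
E
```

```text
Yhold 461 [170.3 207.5] med [0.5686 0.3371 0.0571] z [0.0087 0.0691] rect [array([0.567 , 0.3347]), array([0.1571, 0.0516]), np.float64(85.1229)]
Yhold 126 [207.6 213.7] med [0.5496 0.2332 0.0137] z [0.0085 0.0196] rect [array([0.5498, 0.2334]), array([0.0226, 0.0503]), np.float64(82.2756)]
Bhold 580 [162.7 268.7] med [0.3819 0.342  0.0646] z [0.0116 0.1745] rect [array([0.3824, 0.355 ]), array([0.1737, 0.0478]), np.float64(81.3588)]
Bhold 119 [200.1 272.7] med [0.3716 0.2543 0.0131] z [0.0088 0.019 ] rect [array([0.3721, 0.2549]), array([0.0233, 0.0487]), np.float64(83.0935)]
Yboard 780 [310.9 202.2] med [ 0.5657 -0.0794  0.115 ] z [0.0121 0.1603] rect [array([ 0.5756, -0.0797]), array([0.1353, 0.0782]), np.float64(77.841)]
Bcan 259 [414.  234.2] med [ 0.4691 -0.3577  0.1642] z [0.1501 0.1694] rect [array([ 0.4692, -0.3593]), array([0.0468, 0.0442]), np.float64(88.2699)]
stand 1552 ((0.5620205402374268, -0.13083583116531372), (0.24728502333164215, 0.1182345375418663), 77.64833068847656) 0.010128473517536781
[(np.int32(1266), array([360.7923, 203.4068]), array([ 0.5776, -0.2301,  0.01  ])), (np.int32(465), array([351.2022, 213.5591]), array([ 0.5469, -0.2006,  0.01  ]))]
yplane [ 0.5619 -0.0774  0.1253] [[-0.194   0.0078  0.981 ]
 [ 0.1981  0.9797  0.0314]
 [-0.9608  0.2004 -0.1916]] [2.663  0.9893 0.295 ]
```

View pics/z.png

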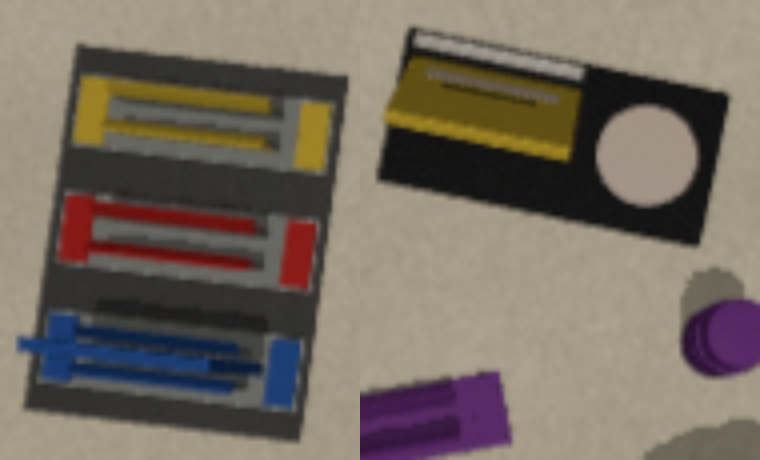

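```bash
cat >> h.py <<'E'
from scipy.spatial.transform import Rotation as Ro
a=-0.2155
S=np.array([.5733,-.0791,0]); Sx=np.array([np.cos(a),np.sin(a),0]); Sy=np.array([-np.sin(a),np.cos(a),0]); Z=np.array([0,0,1.])
def rot(yaw,tilt=0):   # tool y = x axis at 'yaw' (tilted back by tilt), tool z = -board z
    x=np.array([np.cos(yaw),np.sin(yaw),0]); bz=np.cos(tilt)*Z-np.sin(tilt)*x; bx=np.cos(tilt)*x+np.sin(tilt)*Z
    return Ro.from_matrix(np.stack([np.cross(bx,-bz),bx,-bz],1))
def plan(wps,start=None,dp=3):
    """waypoints (pos, Rotation) -> printed calls; each call's final row in tool units"""
    if start is None:
        s=monitor.observe(); start=(np.array(s["position"]),Ro.from_euler("xyz",s["tool_rot"]))
    p,R=start
    for i,(q,Q) in enumerate(wps):
        while 1:
            l=R.inv().apply(q-p)/.1; w=(R.inv()*Q).as_rotvec()/np.deg2rad(120)
            n=max(1,np.ceil(np.abs(l).max()/1.0-1e-3),np.ceil(np.linalg.norm(w)/.29-1e-3))
            L=np.round(l/n,dp)+0; w=np.round(w/n,dp)+0
            print(i,"lin",L.tolist(),"rot",w.tolist(),"" if n==1 else n)
            p=p+R.apply(L*.1); R=R*Ro.from_rotvec(w*np.deg2rad(120))
            if n==1: break
    return p,R
E
python3 - <<'E'
from h import *
np.set_printoptions(precision=4,suppress=True)
f=np.load("top0.npz");p,d=f["p"],f["d"];W=cloud("top",d)
def lo(m,z0,z1,name):
    m=((m>0)&(W[...,2]>z0)&(W[...,2]<z1)).astype(np.uint8); n,l,st,c=cv2.connectedComponentsWithStats(m)
    for i in range(1,n):
        if st[i,4]>20: q=W[l==i]; print(name,st[i,4],q.mean(0),[np.round(x,4) for x in cv2.minAreaRect(q[:,:2].astype(np.float32))])
mY=mask(p,20,34,roi=(135,185,225,230));mB=mask(p,105,125,roi=(125,245,225,295))
lo(mY,.0,.025,"ylow");lo(mY,.045,.08,"ywall");lo(mB,.0,.025,"blow");lo(mB,.15,.2,"bboardtop");lo(mB,.045,.08,"bwall")
lo(mask(p,20,34,roi=(280,180,380,235)),.15,.17,"ytop")
print("expect ytop",S+Sx*(.0334-.16*np.sin(.42)))
F=S+Sx*.0334+Z*.012; bz=np.cos(.42)*Z-np.sin(.42)*Sx; R=rot(a,.42); T=F+bz*.119
print(T,rot(a).as_euler("xyz"))
plan([(np.array([.42,-.30,.33]),rot(a,.2)),(T+bz*.1,R),(T,R)])
E
```

```text
ylow 119 [0.5711 0.401  0.0135] [array([0.5714, 0.4002]), array([0.026 , 0.0498]), np.float64(79.6582)]
ylow 126 [0.55   0.2332 0.0137] [array([0.5498, 0.2334]), array([0.0226, 0.0503]), np.float64(82.2756)]
ywall 159 [0.5733 0.3148 0.0618] [array([0.5733, 0.3153]), array([0.1198, 0.0114]), np.float64(82.4861)]
ywall 127 [0.5459 0.3171 0.0621] [array([0.5465, 0.3184]), array([0.1192, 0.0102]), np.float64(82.6454)]
blow 45 [0.4073 0.4203 0.0135] [array([0.407 , 0.4203]), array([0.0232, 0.0189]), np.float64(81.3588)]
blow 118 [0.3725 0.2547 0.0132] [array([0.3721, 0.2549]), array([0.0233, 0.0487]), np.float64(83.0935)]
blow 39 [0.3773 0.4247 0.0127] [array([0.3774, 0.4242]), array([0.0223, 0.0151]), np.float64(89.0839)]
bboardtop 177 [0.3815 0.3289 0.171 ] [array([0.3817, 0.3324]), array([0.1282, 0.0099]), np.float64(82.6794)]
bwall 136 [0.3951 0.3358 0.0628] [array([0.3936, 0.336 ]), array([0.1199, 0.0127]), np.float64(82.8113)]
bwall 126 [0.3684 0.3398 0.061 ] [array([0.3685, 0.3404]), array([0.1195, 0.0084]), np.float64(82.6528)]
ytop 214 [ 0.5438 -0.0723  0.1574] [array([ 0.5445, -0.0733]), array([0.129 , 0.0146]), np.float64(77.7399)]
expect ytop [ 0.5422 -0.0723  0.    ]
[ 0.5585 -0.0759  0.1207] [3.1416 0.     1.3553]
0 lin [0.925, -0.632, -0.33] rot [-0.029, 0.015, -0.154] 3.0
0 lin [0.723, -0.19, -0.218] rot [-0.02, 0.01, -0.103] 3.0
0 lin [0.751, -0.021, -0.206] rot [-0.02, 0.011, -0.103] 2.0
0 lin [0.742, 0.148, -0.187] rot [-0.019, 0.01, -0.103] 
1 lin [0.828, 0.075, 0.416] rot [-0.035, 0.0, 0.0] 3.0
1 lin [0.829, 0.044, 0.421] rot [-0.035, 0.0, 0.0] 2.0
1 lin [0.828, 0.014, 0.423] rot [-0.036, 0.0, 0.0] 
2 lin [0.0, -0.002, 1.0] rot [0.0, 0.0, 0.0]
```

apply_moves(
  linear=[
    [0.2, -0.13, -0.07],
    [0.39, -0.26, -0.14],
    [0.57, -0.39, -0.2],
    [0.75, -0.51, -0.27],
    [0.925, -0.632, -0.33],
  ],
  delta_rot=[
    [-0.006, 0.003, -0.031],
    [-0.012, 0.006, -0.062],
    [-0.018, 0.009, -0.093],
    [-0.024, 0.012, -0.124],
    [-0.029, 0.015, -0.154],
  ],
  gripper=1,
  force=40,
)

```text
clock: 0.52
position: [0.2961, -0.4855, 0.2645]
tool_rot: [3.077, -0.021, 0.71]
force: [0.4, -0.8, -0.2]
grip_width: 0.0854
finger_force: 0.0
```

apply_moves(
  linear=[
    [0.145, -0.04, -0.04],
    [0.29, -0.08, -0.09],
    [0.435, -0.11, -0.13],
    [0.58, -0.15, -0.17],
    [0.723, -0.19, -0.218],
  ],
  delta_rot=[
    [-0.004, 0.002, -0.02],
    [-0.008, 0.004, -0.04],
    [-0.012, 0.006, -0.06],
    [-0.016, 0.008, -0.08],
    [-0.02, 0.01, -0.103],
  ],
)

```text
clock: 0.93
position: [0.3376, -0.4235, 0.2864]
tool_rot: [3.03, -0.023, 0.926]
force: [0.4, 0.3, -0.7]
grip_width: 0.0854
finger_force: 0.0
```

apply_moves(
  linear=[
    [0.15, 0, -0.04],
    [0.3, -0.01, -0.08],
    [0.45, -0.01, -0.12],
    [0.6, -0.02, -0.16],
    [0.751, -0.021, -0.206],
  ],
  delta_rot=[
    [-0.004, 0.002, -0.02],
    [-0.008, 0.004, -0.04],
    [-0.012, 0.006, -0.06],
    [-0.016, 0.008, -0.08],
    [-0.02, 0.011, -0.103],
  ],
)

```text
clock: 1.35
position: [0.3793, -0.361, 0.3087]
tool_rot: [2.983, -0.017, 1.144]
force: [-0.8, -0.4, 0.7]
grip_width: 0.0854
finger_force: 0.0
```

apply_moves(
  linear=[
    [0.15, 0.03, -0.04],
    [0.3, 0.06, -0.08],
    [0.45, 0.09, -0.11],
    [0.6, 0.12, -0.15],
    [0.742, 0.148, -0.187],
  ],
  delta_rot=[
    [-0.004, 0.002, -0.02],
    [-0.008, 0.004, -0.04],
    [-0.012, 0.006, -0.06],
    [-0.016, 0.008, -0.08],
    [-0.019, 0.01, -0.103],
  ],
)

```text
clock: 1.77
position: [0.4209, -0.2987, 0.3308]
tool_rot: [2.941, 0.001, 1.36]
force: [0.1, 0.2, -0.9]
grip_width: 0.0852
finger_force: 0.0
```

apply_moves(
  linear=[
    [0.17, 0.015, 0.08],
    [0.33, 0.03, 0.17],
    [0.5, 0.045, 0.25],
    [0.66, 0.06, 0.33],
    [0.828, 0.075, 0.416],
  ],
  delta_rot=[
    [-0.007, 0, 0],
    [-0.014, 0, 0],
    [-0.021, 0, 0],
    [-0.028, 0, 0],
    [-0.035, 0, 0],
  ],
)

```text
clock: 2.18
position: [0.4536, -0.2213, 0.291]
tool_rot: [2.867, 0.001, 1.358]
force: [0.7, -0.2, 0.7]
grip_width: 0.0857
finger_force: 0.0
```

apply_moves(
  linear=[
    [0.17, 0.01, 0.08],
    [0.33, 0.02, 0.17],
    [0.5, 0.025, 0.25],
    [0.66, 0.035, 0.33],
    [0.829, 0.044, 0.421],
  ],
  delta_rot=[
    [-0.007, 0, 0],
    [-0.014, 0, 0],
    [-0.021, 0, 0],
    [-0.028, 0, 0],
    [-0.035, 0, 0],
  ],
)

```text
clock: 2.6
position: [0.4864, -0.1437, 0.2516]
tool_rot: [2.794, 0.001, 1.358]
force: [0.3, -1.3, 0.1]
grip_width: 0.0852
finger_force: 0.0
```

apply_moves(
  linear=[
    [0.17, 0, 0.08],
    [0.33, 0.005, 0.17],
    [0.5, 0.01, 0.25],
    [0.66, 0.012, 0.33],
    [0.828, 0.014, 0.423],
  ],
  delta_rot=[
    [-0.007, 0, 0],
    [-0.014, 0, 0],
    [-0.021, 0, 0],
    [-0.028, 0, 0],
    [-0.036, 0, 0],
  ],
)

```text
clock: 3.02
position: [0.5194, -0.066, 0.2122]
tool_rot: [2.719, 0.001, 1.358]
force: [0.8, 0.1, -0.2]
grip_width: 0.0856
finger_force: 0.0
```

apply_moves(
  linear=[
    [0, 0, 0.2],
    [0, 0, 0.4],
    [0, 0, 0.6],
    [0, 0, 0.8],
    [0, 0, 1],
  ],
  delta_rot=[
    [0, 0, 0],
    [0, 0, 0],
    [0, 0, 0],
    [0, 0, 0],
    [0, 0, 0],
  ],
)

```text
clock: 3.43
position: [0.5576, -0.0749, 0.1236]
tool_rot: [2.721, 0.002, 1.359]
force: [0.5, 0.2, -0.1]
grip_width: 0.0854
finger_force: 0.0
```

apply_moves(
  linear=[
    [0, 0, 0],
    [0, 0, 0],
    [0, 0, 0],
    [0, 0, 0],
    [0, 0, 0],
  ],
  delta_rot=[
    [0, 0, 0],
    [0, 0, 0],
    [0, 0, 0],
    [0, 0, 0],
    [0, 0, 0],
  ],
  gripper=-1,
)

```text
clock: 3.85
position: [0.5574, -0.0763, 0.1259]
tool_rot: [2.718, 0.001, 1.355]
force: [0.6, 0.1, -0.2]
grip_width: 0.0253
finger_force: 0.0
```

apply_moves(
  linear=[
    [0, 0, 0],
    [0, 0, 0],
    [0, 0, 0],
    [0, 0, 0],
    [0, 0, 0],
  ],
  delta_rot=[
    [0, 0, 0],
    [0, 0, 0],
    [0, 0, 0],
    [0, 0, 0],
    [0, 0, 0],
  ],
)

```text
clock: 4.27
position: [0.5574, -0.0763, 0.1254]
tool_rot: [2.719, 0.002, 1.355]
force: [-4.5, 0.0, 9.0]
grip_width: 0.0095
finger_force: 46.1
```

Run:
```python
from h import *
p0=np.array(monitor.observe()["position"]);b=-.127;H=np.array([.5602,.3170,0])
R=rot(b); q=np.array([.55,0.05,.27])
e=plan([(p0+Z*.09,rot(a,.42)),(q,rot(b,.1)),(H+Z*.27,R),(H+Z*.16,R),(H+Z*.1365,R)])
print(e[0])
```

```text
0 lin [-0.002, 0.369, -0.821] rot [0.001, 0.001, 0.0] 
1 lin [0.609, -0.044, -0.319] rot [0.077, 0.005, -0.02] 2.0
1 lin [0.615, -0.069, -0.303] rot [0.076, 0.006, -0.021] 
2 lin [0.887, -0.078, -0.007] rot [0.016, 0.0, 0.0] 3.0
2 lin [0.888, -0.078, -0.005] rot [0.016, 0.0, 0.0] 2.0
2 lin [0.887, -0.079, -0.002] rot [0.016, 0.0, 0.0] 
3 lin [0.0, 0.0, 0.55] rot [0.0, 0.0, 0.0] 2.0
3 lin [-0.001, 0.001, 0.55] rot [0.0, 0.0, 0.0] 
4 lin [0.0, 0.0, 0.235] rot [0.0, 0.0, 0.0] 
[0.56019666 0.31697147 0.13651568]
```

apply_moves(
  linear=[
    [0, 0.04, -0.08],
    [0, 0.11, -0.24],
    [0, 0.19, -0.42],
    [0, 0.28, -0.62],
    [0, 0.37, -0.82],
  ],
  delta_rot=[
    [0, 0, 0],
    [0, 0, 0],
    [0, 0, 0],
    [0, 0, 0],
    [0, 0, 0],
  ],
)

```text
clock: 4.68
position: [0.5568, -0.0759, 0.2155]
tool_rot: [2.721, 0.002, 1.356]
force: [1.2, 0.2, -1.8]
grip_width: 0.0092
finger_force: 44.3
```

apply_moves(
  linear=[
    [0.12, -0.01, -0.06],
    [0.24, -0.02, -0.13],
    [0.37, -0.03, -0.19],
    [0.49, -0.035, -0.26],
    [0.609, -0.044, -0.319],
  ],
  delta_rot=[
    [0.015, 0.001, -0.004],
    [0.031, 0.002, -0.008],
    [0.046, 0.003, -0.012],
    [0.062, 0.004, -0.016],
    [0.077, 0.005, -0.02],
  ],
)

```text
clock: 5.1
position: [0.5534, -0.0122, 0.2425]
tool_rot: [2.883, 0.006, 1.399]
force: [0.7, -0.7, -1.3]
grip_width: 0.0093
finger_force: 44.3
```

apply_moves(
  linear=[
    [0.12, -0.01, -0.06],
    [0.24, -0.03, -0.12],
    [0.37, -0.04, -0.18],
    [0.49, -0.055, -0.24],
    [0.615, -0.069, -0.303],
  ],
  delta_rot=[
    [0.015, 0.001, -0.004],
    [0.031, 0.002, -0.008],
    [0.046, 0.004, -0.012],
    [0.061, 0.005, -0.016],
    [0.076, 0.006, -0.021],
  ],
)

```text
clock: 5.52
position: [0.5496, 0.0509, 0.2693]
tool_rot: [3.043, 0.001, 1.444]
force: [0.1, -0.4, -1.5]
grip_width: 0.0095
finger_force: 44.3
```

apply_moves(
  linear=[
    [0.18, -0.015, 0],
    [0.35, -0.03, 0],
    [0.53, -0.045, 0],
    [0.71, -0.06, -0.005],
    [0.887, -0.078, -0.007],
  ],
  delta_rot=[
    [0.003, 0, 0],
    [0.006, 0, 0],
    [0.01, 0, 0],
    [0.013, 0, 0],
    [0.016, 0, 0],
  ],
)

```text
clock: 5.93
position: [0.5532, 0.1402, 0.2688]
tool_rot: [3.075, 0.001, 1.444]
force: [-0.8, -0.1, -1.6]
grip_width: 0.0093
finger_force: 44.3
```

apply_moves(
  linear=[
    [0.18, -0.015, 0],
    [0.35, -0.03, 0],
    [0.53, -0.045, 0],
    [0.71, -0.06, -0.005],
    [0.888, -0.078, -0.005],
  ],
  delta_rot=[
    [0.003, 0, 0],
    [0.006, 0, 0],
    [0.01, 0, 0],
    [0.013, 0, 0],
    [0.016, 0, 0],
  ],
)

```text
clock: 6.35
position: [0.5568, 0.2292, 0.2686]
tool_rot: [3.109, 0.001, 1.444]
force: [0.9, 0.2, -1.5]
grip_width: 0.0097
finger_force: 44.3
```

apply_moves(
  linear=[
    [0.2, -0.02, 0],
    [0.4, -0.04, 0],
    [0.6, -0.055, 0],
    [0.76, -0.07, 0],
    [0.887, -0.079, -0.002],
  ],
  delta_rot=[
    [0.003, 0, 0],
    [0.006, 0, 0],
    [0.01, 0, 0],
    [0.013, 0, 0],
    [0.016, 0, 0],
  ],
)

```text
clock: 6.77
position: [0.5598, 0.3189, 0.2683]
tool_rot: [-3.141, 0.001, 1.445]
force: [0.8, 0.7, -1.3]
grip_width: 0.0099
finger_force: 44.3
```

Run:
```python
from h import *
import time
np.set_printoptions(precision=4,suppress=True)
p,d=optics.grab_frame("side"); cv2.imwrite("pics/s1.png",p[:,:,::-1])
p,d=optics.grab_frame("top"); W=cloud("top",d); np.savez("t1.npz",p=p,d=d)
m=(mask(p,20,34,roi=(120,150,240,260))>0)&(W[...,2]>.15)&(W[...,2]<.36); q=W[m]
print(m.sum(), q.mean(0) if m.sum() else 0, cv2.minAreaRect(q[:,:2].astype(np.float32)) if m.sum() else 0, np.percentile(q[:,2],[2,98]))
s=monitor.observe(); print(s["position"],s["tool_rot"],s["grip_width"])
```

```text
Traceback (most recent call last):
IndexError: index -1 is out of bounds for axis 0 with size 0
```

View pics/s1.png

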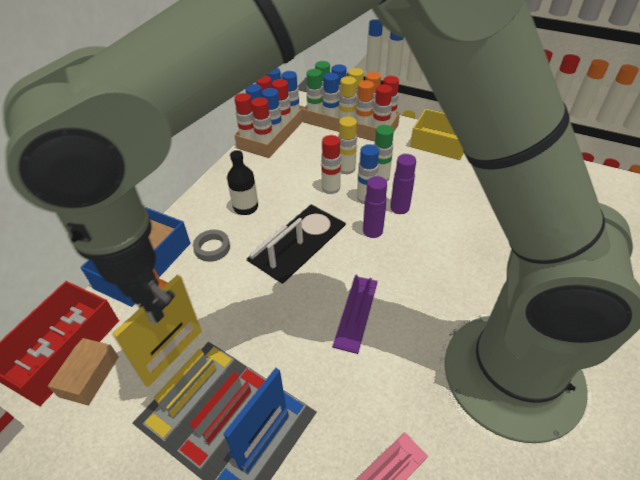

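Run:
```python
from h import *
np.set_printoptions(precision=4,suppress=True)
p,d=optics.grab_frame("side"); W=cloud("side",d)
m=(mask(p,20,34,roi=(100,270,215,390))>0)&(W[...,2]>.1)&(d>0); m=cv2.erode(m.astype(np.uint8),np.ones((5,5)))>0
q=W[m]; ce=q.mean(0); u,s,vt=np.linalg.svd(q-ce,full_matrices=False); n=vt[2]*np.sign(vt[2][0])
print(m.sum(),"normal",n,"yaw",np.arctan2(n[1],n[0]),"tilt",np.arcsin(n[2]),"rms",s[2]/len(q)**.5)
b=-.127;y=np.array([-np.sin(b),np.cos(b),0]);H=np.array([.5602,.3170,0]);x=np.array([np.cos(b),np.sin(b),0])
print("front-face x off",((ce-H)@x), "y range",np.percentile((q-H)@y,[.5,99.5]),"z",np.percentile(q[:,2],[.5,99.5]))
s=monitor.observe(); print(s["clock"],s["position"],s["tool_rot"],s["grip_width"])
```

```text
2208 normal [ 0.9922 -0.1246 -0.0018] yaw -0.12487579281845072 tilt -0.0018487961635098623 rms 0.0007990688283051516
front-face x off -0.005143963091036684 y range [-0.0553  0.0659] z [0.1529 0.3033]
6.9167 [0.5601 0.318  0.2682] [-3.1411  0.0014  1.4452] 0.009635156026042254
```

apply_moves(
  linear=[
    [-0.01, 0, 0.14],
    [-0.02, 0, 0.28],
    [-0.03, 0, 0.42],
    [-0.04, 0, 0.56],
    [-0.04, 0, 0.7],
  ],
  delta_rot=[
    [0, 0, 0],
    [0, 0, 0],
    [0, 0, 0],
    [0, 0, 0],
    [0, 0, 0],
  ],
)

```text
clock: 7.33
position: [0.5603, 0.3119, 0.1979]
tool_rot: [3.141, 0.002, 1.443]
force: [0.7, -0.1, -2.2]
grip_width: 0.0094
finger_force: 44.3
```

apply_moves(
  linear=[
    [0, 0, 0.12],
    [0, 0, 0.24],
    [0, 0, 0.36],
    [0, 0, 0.48],
    [0, 0, 0.55],
  ],
  delta_rot=[
    [0, 0, 0],
    [0, 0, 0],
    [0, 0, 0],
    [0, 0, 0],
    [0, 0, 0],
  ],
)

```text
clock: 7.75
position: [0.5596, 0.3129, 0.1418]
tool_rot: [-3.141, 0.002, 1.444]
force: [-0.0, 0.0, -1.7]
grip_width: 0.0095
finger_force: 44.2
```

apply_moves(
  linear=[
    [0, 0, 0.02],
    [0, 0, 0.04],
    [0, 0, 0.06],
    [0, 0, 0.06],
    [0, 0, 0.06],
  ],
  delta_rot=[
    [0, 0, 0],
    [0, 0, 0],
    [0, 0, 0],
    [0, 0, 0],
    [0, 0, 0],
  ],
)

```text
clock: 8.17
position: [0.5601, 0.3134, 0.1379]
tool_rot: [3.141, 0.001, 1.444]
force: [0.1, -0.5, -1.1]
grip_width: 0.0096
finger_force: 44.3
```

apply_moves(
  linear=[
    [0, 0, 0.01],
    [0, 0, 0.02],
    [0, 0, 0.03],
    [0, 0, 0.03],
    [0, 0, 0.03],
  ],
  delta_rot=[
    [0, 0, 0],
    [0, 0, 0],
    [0, 0, 0],
    [0, 0, 0],
    [0, 0, 0],
  ],
)

```text
clock: 8.58
position: [0.5607, 0.3133, 0.1366]
tool_rot: [3.139, 0.001, 1.443]
force: [-5.2, -6.0, 23.5]
grip_width: 0.0094
finger_force: 48.1
```

apply_moves(
  linear=[
    [0, 0, -0.02],
    [0, 0, -0.02],
    [0, 0, -0.02],
    [0, 0, -0.02],
    [0, 0, -0.02],
  ],
  delta_rot=[
    [0, 0, 0],
    [0, 0, 0],
    [0, 0, 0],
    [0, 0, 0],
    [0, 0, 0],
  ],
  gripper=0.2,
)

```text
clock: 9.0
position: [0.5599, 0.3132, 0.1364]
tool_rot: [3.141, 0.002, 1.444]
force: [0.1, -0.1, 1.1]
grip_width: 0.0511
finger_force: 0.0
```

apply_moves(
  linear=[
    [0, 0, -0.1],
    [0, 0, -0.3],
    [0, 0, -0.5],
    [0, 0, -0.75],
    [0, 0, -1],
  ],
  delta_rot=[
    [0, 0, 0],
    [0, 0, 0],
    [0, 0, 0],
    [0, 0, 0],
    [0, 0, 0],
  ],
)

```text
clock: 9.42
position: [0.5597, 0.3134, 0.2381]
tool_rot: [3.142, 0.001, 1.444]
force: [0.1, -0.1, -0.0]
grip_width: 0.051
finger_force: 0.0
```

Run:
```python
from h import *
B=np.array([.3817,.3330,0]);R=rot(-.128)
e=plan([(B+Z*.24,R),(B+Z*.133,R)])
p,d=optics.grab_frame("side"); cv2.imwrite("pics/s2.png",cv2.resize(p[250:480,50:350],None,fx=2,fy=2)[:,:,::-1])
```

```text
0 lin [-0.015, -0.895, -0.01] rot [0.0, 0.0, 0.0] 2.0
0 lin [-0.015, -0.895, -0.009] rot [0.0, 0.001, 0.001] 
1 lin [0.0, 0.0, 0.535] rot [0.0, 0.0, 0.0] 2.0
1 lin [-0.001, 0.0, 0.535] rot [0.0, 0.0, 0.0]
```

View pics/s2.png

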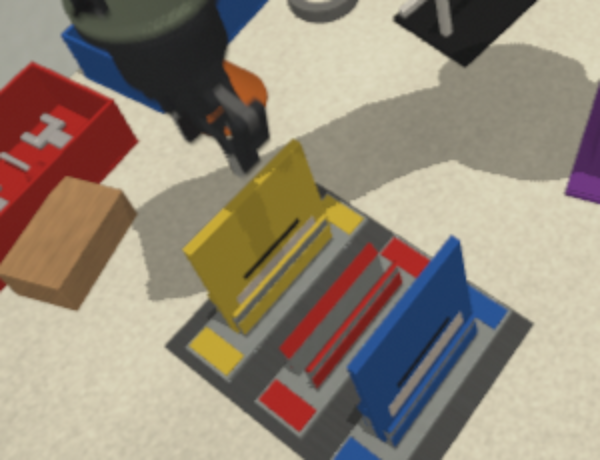

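The yellow board stands upright and centred in the yellow holder (crop around 255,240). The blue board is at about (410,340).

apply_moves(
  linear=[
    [-0.003, -0.18, 0],
    [-0.006, -0.36, 0],
    [-0.009, -0.54, 0],
    [-0.012, -0.72, -0.01],
    [-0.015, -0.895, -0.01],
  ],
  delta_rot=[
    [0, 0, 0],
    [0, 0, 0],
    [0, 0, 0],
    [0, 0, 0],
    [0, 0, 0],
  ],
)

```text
clock: 9.88
position: [0.4701, 0.3234, 0.2381]
tool_rot: [3.141, 0.001, 1.444]
force: [0.6, -0.0, -0.2]
grip_width: 0.0512
finger_force: 0.0
```

apply_moves(
  linear=[
    [-0.003, -0.18, 0],
    [-0.006, -0.36, 0],
    [-0.009, -0.54, 0],
    [-0.012, -0.72, -0.01],
    [-0.015, -0.895, -0.01],
  ],
  delta_rot=[
    [0, 0, 0],
    [0, 0, 0],
    [0, 0, 0],
    [0, 0, 0],
    [0, 0.001, 0.001],
  ],
)

```text
clock: 10.3
position: [0.3811, 0.3333, 0.2391]
tool_rot: [3.141, -0.001, 1.442]
force: [0.5, 0.3, 0.2]
grip_width: 0.0513
finger_force: 0.0
```

apply_moves(
  linear=[
    [0, 0, 0.2],
    [0, 0, 0.4],
    [0, 0, 0.6],
    [0, 0, 0.8],
    [0, 0, 1],
  ],
  delta_rot=[
    [0, 0, 0],
    [0, 0, 0],
    [0, 0, 0],
    [0, 0, 0],
    [0, 0, 0],
  ],
)

```text
clock: 10.72
position: [0.3821, 0.3333, 0.1381]
tool_rot: [3.141, -0.001, 1.442]
force: [0.7, -0.6, -0.7]
grip_width: 0.051
finger_force: 0.0
```

apply_moves(
  linear=[
    [0, 0, 0.03],
    [0, 0, 0.07],
    [0, 0, 0.07],
    [0, 0, 0.07],
    [0, 0, 0.07],
  ],
  delta_rot=[
    [0, 0, 0],
    [0, 0, 0],
    [0, 0, 0],
    [0, 0, 0],
    [0, 0, 0],
  ],
)

```text
clock: 11.13
position: [0.3825, 0.3334, 0.1325]
tool_rot: [3.14, -0.002, 1.442]
force: [-0.2, 1.0, -0.7]
grip_width: 0.0513
finger_force: 0.0
```

apply_moves(
  linear=[
    [0, 0, 0],
    [0, 0, 0],
    [0, 0, 0],
    [0, 0, 0],
    [0, 0, 0],
  ],
  delta_rot=[
    [0, 0, 0],
    [0, 0, 0],
    [0, 0, 0],
    [0, 0, 0],
    [0, 0, 0],
  ],
  gripper=-1,
)

```text
clock: 11.55
position: [0.3823, 0.3332, 0.1317]
tool_rot: [3.141, -0.001, 1.442]
force: [0.6, -1.3, 6.3]
grip_width: 0.0097
finger_force: 39.8
```

apply_moves(
  linear=[
    [0, 0, 0],
    [0, 0, 0],
    [0, 0, 0],
    [0, 0, 0],
    [0, 0, 0],
  ],
  delta_rot=[
    [0, 0, 0],
    [0, 0, 0],
    [0, 0, 0],
    [0, 0, 0],
    [0, 0, 0],
  ],
)

```text
clock: 11.97
position: [0.3823, 0.3332, 0.1318]
tool_rot: [3.141, -0.001, 1.442]
force: [0.5, -1.3, 6.3]
grip_width: 0.0093
finger_force: 39.8
```

Run:
```python
from h import *
p0=np.array(monitor.observe()["position"]); F=S+Sx*.0334+Z*.012; bz=np.cos(.42)*Z-np.sin(.42)*Sx; R=rot(a,.42); T=F+bz*.12
e=plan([(p0+Z*.13,rot(-.128)),(T+Z*.10,R),(T+Z*.04,R)]); print(e[0],T)
```

```text
0 lin [0.001, 0.001, -0.65] rot [0.0, 0.0, 0.0] 2.0
0 lin [0.0, 0.0, -0.65] rot [0.0, 0.0, -0.001] 
1 lin [-0.959, 0.566, 0.1] rot [-0.05, -0.002, 0.01] 4.0
1 lin [-0.946, 0.572, 0.164] rot [-0.05, -0.002, 0.01] 3.0
1 lin [-0.933, 0.571, 0.227] rot [-0.05, -0.003, 0.011] 2.0
1 lin [-0.919, 0.564, 0.293] rot [-0.05, -0.002, 0.01] 
2 lin [0.0, -0.245, 0.548] rot [0.0, 0.0, 0.0] 
[ 0.55810097 -0.07575074  0.16155086] [ 0.55812799 -0.07577886  0.12157067]
```

apply_moves(
  linear=[
    [0, 0, -0.07],
    [0, 0, -0.18],
    [0, 0, -0.33],
    [0, 0, -0.49],
    [0, 0, -0.65],
  ],
  delta_rot=[
    [0, 0, 0],
    [0, 0, 0],
    [0, 0, 0],
    [0, 0, 0],
    [0, 0, 0],
  ],
)

```text
clock: 12.38
position: [0.3818, 0.3331, 0.198]
tool_rot: [3.141, -0.001, 1.442]
force: [0.4, -0.4, -1.4]
grip_width: 0.0093
finger_force: 39.0
```

apply_moves(
  linear=[
    [0, 0, -0.15],
    [0, 0, -0.3],
    [0, 0, -0.43],
    [0, 0, -0.55],
    [0, 0, -0.65],
  ],
  delta_rot=[
    [0, 0, 0],
    [0, 0, 0],
    [0, 0, 0],
    [0, 0, 0],
    [0, 0, -0.001],
  ],
)

```text
clock: 12.8
position: [0.3819, 0.3331, 0.2631]
tool_rot: [3.141, -0.001, 1.444]
force: [-0.3, 0.4, -0.3]
grip_width: 0.0093
finger_force: 39.0
```

apply_moves(
  linear=[
    [-0.15, 0.09, 0.02],
    [-0.34, 0.2, 0.04],
    [-0.54, 0.32, 0.06],
    [-0.75, 0.44, 0.08],
    [-0.959, 0.566, 0.1],
  ],
  delta_rot=[
    [-0.01, 0, 0.002],
    [-0.02, 0, 0.004],
    [-0.03, -0.001, 0.006],
    [-0.04, -0.001, 0.008],
    [-0.05, -0.002, 0.01],
  ],
)

```text
clock: 13.22
position: [0.4261, 0.2297, 0.2518]
tool_rot: [3.035, 0.003, 1.423]
force: [0.4, -0.0, -1.1]
grip_width: 0.0096
finger_force: 39.1
```

apply_moves(
  linear=[
    [-0.19, 0.11, 0.03],
    [-0.38, 0.23, 0.06],
    [-0.57, 0.34, 0.1],
    [-0.76, 0.46, 0.13],
    [-0.946, 0.572, 0.164],
  ],
  delta_rot=[
    [-0.01, 0, 0.002],
    [-0.02, 0, 0.004],
    [-0.03, -0.001, 0.006],
    [-0.04, -0.001, 0.008],
    [-0.05, -0.002, 0.01],
  ],
)

```text
clock: 13.63
position: [0.4703, 0.1273, 0.2417]
tool_rot: [2.93, 0.004, 1.401]
force: [0.4, 0.4, -1.8]
grip_width: 0.0092
finger_force: 39.1
```

apply_moves(
  linear=[
    [-0.19, 0.11, 0.045],
    [-0.38, 0.23, 0.09],
    [-0.57, 0.34, 0.135],
    [-0.76, 0.46, 0.18],
    [-0.933, 0.571, 0.227],
  ],
  delta_rot=[
    [-0.01, 0, 0.002],
    [-0.02, 0, 0.004],
    [-0.03, -0.001, 0.006],
    [-0.04, -0.002, 0.008],
    [-0.05, -0.003, 0.011],
  ],
)

```text
clock: 14.05
position: [0.5143, 0.0249, 0.2317]
tool_rot: [2.826, 0.004, 1.377]
force: [0.6, 0.6, -1.0]
grip_width: 0.0094
finger_force: 39.1
```

apply_moves(
  linear=[
    [-0.21, 0.13, 0.065],
    [-0.42, 0.26, 0.13],
    [-0.62, 0.38, 0.2],
    [-0.79, 0.48, 0.25],
    [-0.919, 0.564, 0.293],
  ],
  delta_rot=[
    [-0.01, 0, 0.002],
    [-0.02, 0, 0.004],
    [-0.03, -0.001, 0.006],
    [-0.04, -0.001, 0.008],
    [-0.05, -0.002, 0.01],
  ],
)

```text
clock: 14.47
position: [0.5581, -0.078, 0.2214]
tool_rot: [2.721, 0.0, 1.355]
force: [0.2, -0.8, -1.3]
grip_width: 0.0095
finger_force: 39.1
```

Run:
```python
from h import *
np.set_printoptions(precision=4,suppress=True)
p,d=optics.grab_frame("side"); W=cloud("side",d); cv2.imwrite("pics/s3.png",p[:,:,::-1])
m=(mask(p,105,125,roi=(215,120,345,300))>0)&(W[...,2]>.05)&(d>0)&(W[...,0]<.7)
n,l,st,c=cv2.connectedComponentsWithStats(m.astype(np.uint8)); i=1+st[1:,4].argmax(); m=l==i
me=cv2.erode(m.astype(np.uint8),np.ones((3,3)))>0
q=W[me]; ce=np.median(q,0); q=q[np.linalg.norm(q-ce,axis=1)<.13]; ce=q.mean(0);u,s,vt=np.linalg.svd(q-ce,full_matrices=False); nn=vt[2]*np.sign(vt[2][0])
print(st[i],"n",nn,"yaw",np.arctan2(nn[1],nn[0]),"tilt",np.arcsin(nn[2]),"rms",s[2]/len(q)**.5)
print("y range",np.percentile((W[m]-S)@Sy,[.5,99.5]),"z",np.percentile(W[m][:,2],[.5,99.5]))
low=q[q[:,2]<np.percentile(q[:,2],15)]; print("low pts stand x",((low-S)@Sx).mean(),low[:,2].mean())
s=monitor.observe(); print(s["clock"],s["position"],s["tool_rot"],s["grip_width"])
```

```text
[251 177  44  56 693] n [ 0.8935 -0.2021  0.4011] yaw -0.22242798730443333 tilt 0.41269246050081937 rms 0.0010663098110898193
y range [-0.0626  0.066 ] z [0.1113 0.2636]
low pts stand x 0.010408023422758341 0.15372052003758113
14.5167 [ 0.5582 -0.0802  0.2209] [2.7204 0.0011 1.3522] 0.009586129452152358
```

View pics/s3.png

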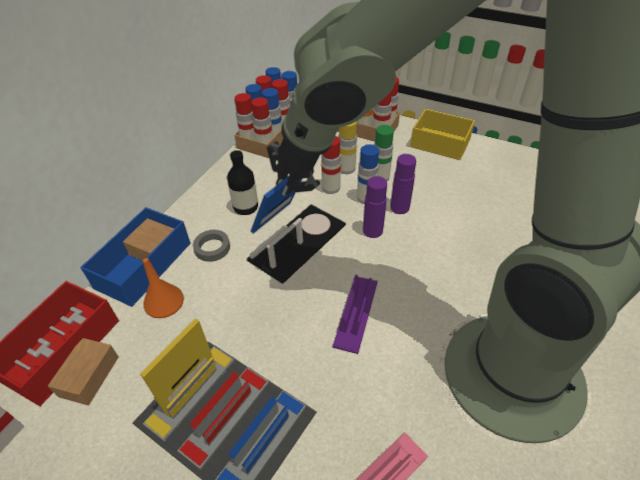

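Blue board (275,205) is held over the stand, tilted and square. Descending vertically.

apply_moves(
  linear=[
    [0, -0.06, 0.13],
    [0, -0.12, 0.26],
    [0, -0.18, 0.4],
    [0, -0.23, 0.52],
    [0, -0.286, 0.639],
  ],
  delta_rot=[
    [0, 0, 0],
    [0, 0, 0],
    [0, 0, 0],
    [0, 0, 0],
    [0, 0, 0],
  ],
)

```text
clock: 14.93
position: [0.5578, -0.076, 0.1509]
tool_rot: [2.722, 0.0, 1.356]
force: [0.7, -0.9, -0.8]
grip_width: 0.0094
finger_force: 39.1
```

apply_moves(
  linear=[
    [0, -0.025, 0.055],
    [0, -0.049, 0.11],
    [0, -0.074, 0.165],
    [0, -0.098, 0.22],
    [0, -0.11, 0.247],
  ],
  delta_rot=[
    [0, 0, 0],
    [0, 0, 0],
    [0, 0, 0],
    [0, 0, 0],
    [0, 0, 0],
  ],
)

```text
clock: 15.35
position: [0.558, -0.0757, 0.124]
tool_rot: [2.722, 0.0, 1.357]
force: [2.9, -1.5, 3.2]
grip_width: 0.0095
finger_force: 39.5
```

apply_moves(
  linear=[
    [0, -0.004, 0.009],
    [0, -0.008, 0.018],
    [0, -0.008, 0.018],
    [0, -0.008, 0.018],
    [0, -0.008, 0.018],
  ],
  delta_rot=[
    [0, 0, 0],
    [0, 0, 0],
    [0, 0, 0],
    [0, 0, 0],
    [0, 0, 0],
  ],
)

```text
clock: 15.77
position: [0.5584, -0.0758, 0.1228]
tool_rot: [2.721, -0.001, 1.357]
force: [5.1, 0.2, -2.8]
grip_width: 0.0094
finger_force: 38.9
```

apply_moves(
  linear=[
    [0, 0.002, 0.01],
    [0, 0.004, 0.02],
    [0, 0.004, 0.02],
    [0, 0.004, 0.02],
    [0, 0.004, 0.02],
  ],
  delta_rot=[
    [0, 0, 0],
    [0, 0, 0],
    [0, 0, 0],
    [0, 0, 0],
    [0, 0, 0],
  ],
)

```text
clock: 16.18
position: [0.5593, -0.0762, 0.1211]
tool_rot: [2.721, -0.0, 1.356]
force: [1.4, 1.6, 6.0]
grip_width: 0.0098
finger_force: 40.4
```

apply_moves(
  linear=[
    [0, 0, 0],
    [0, 0, 0],
    [0, 0, 0],
    [0, 0, 0],
    [0, 0, 0],
  ],
  delta_rot=[
    [0, 0, 0],
    [0, 0, 0],
    [0, 0, 0],
    [0, 0, 0],
    [0, 0, 0],
  ],
  gripper=0.3,
)

```text
clock: 16.6
position: [0.5588, -0.0762, 0.1205]
tool_rot: [2.722, -0.0, 1.356]
force: [-0.3, -0.4, 0.8]
grip_width: 0.055
finger_force: 0.0
```

apply_moves(
  linear=[
    [0, 0, -0.1],
    [0, 0, -0.3],
    [0, 0, -0.5],
    [0, 0, -0.75],
    [0, 0, -1],
  ],
  delta_rot=[
    [0, 0, 0],
    [0, 0, 0],
    [0, 0, 0],
    [0, 0, 0],
    [0, 0, 0],
  ],
)

```text
clock: 17.02
position: [0.5182, -0.0671, 0.2124]
tool_rot: [2.724, -0.0, 1.357]
force: [0.5, -0.5, 0.4]
grip_width: 0.0553
finger_force: 0.0
```

Run:
```python
from h import *
np.set_printoptions(precision=4,suppress=True)
p,d=optics.grab_frame("side"); W=cloud("side",d); cv2.imwrite("pics/s4.png",cv2.resize(p[150:310,200:420],None,fx=3,fy=3)[:,:,::-1])
m=(mask(p,105,125,roi=(215,150,345,300))>0)&(W[...,2]>.005)&(d>0)&(W[...,0]<.7)
n,l,st,c=cv2.connectedComponentsWithStats(m.astype(np.uint8)); i=1+st[1:,4].argmax(); m=l==i
q=W[cv2.erode(m.astype(np.uint8),np.ones((3,3)))>0]; ce=np.median(q,0);u,s,vt=np.linalg.svd(q-ce,full_matrices=False); nn=vt[2]*np.sign(vt[2][0])
print(st[i],"n",nn,"yaw",np.arctan2(nn[1],nn[0]),"tilt",np.arcsin(nn[2]),"y range",np.percentile((W[m]-S)@Sy,[1,99]),"z",np.percentile(W[m][:,2],[1,99]))
# can: cap top
f=np.load("top0.npz");W=cloud("top",f["d"]);mm=(mask(f["p"],105,125,roi=(390,220,430,250))>0)&(W[...,2]>.158)
m_=cv2.moments(mm.astype(np.uint8)); uv=(m_["m10"]/m_["m00"],m_["m01"]/m_["m00"]); C=ray("top",uv,.165); print("can",C,W[mm].mean(0))
for nm,lo,hi in(("red",0,8),("green",45,80),("purple",135,160)):
  z=(mask(f["p"],lo,hi,roi=(355,180,470,285))>0)&(W[...,2]>.155); nl,ll,s2,c2=cv2.connectedComponentsWithStats(z.astype(np.uint8)); print(nm,[ray("top",c2[k],.165)[:2] for k in range(1,nl) if s2[k,4]>60])
```

```text
[254 199  55  63 617] n [ 0.8863 -0.1904  0.4221] yaw -0.21163214204330327 tilt 0.4358156200868327 y range [-0.0617  0.0678] z [0.0081 0.1589]
can [ 0.4693 -0.3595  0.165 ] [ 0.4693 -0.3596  0.1647]
red [array([ 0.5754, -0.3558])]
green [array([ 0.4663, -0.4589])]
purple [array([ 0.4048, -0.2483]), array([ 0.3723, -0.3617])]
```

View pics/s4.png

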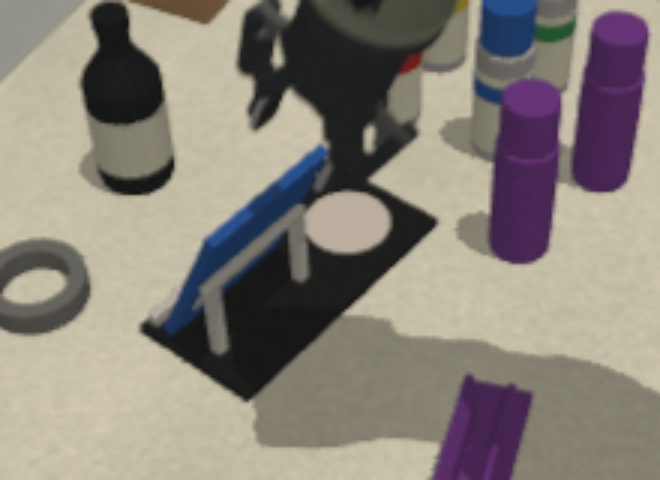

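Run:
```python
from h import *
C=np.array([.4693,-.3597,0]); R=rot(a)
e=plan([(C+Z*.25,R),(C+Z*.125,R)]); print(e[0])
P=S-Sy*.125; print(P)
e=plan([(C+Z*.20,R),(P+Z*.20,R),(P+Z*.14,R)],e); print(e[0])
```

```text
0 lin [-0.989, 0.089, -0.083] rot [0.067, 0.0, 0.0] 3.0
0 lin [-0.989, 0.077, -0.095] rot [0.067, 0.0, 0.001] 2.0
0 lin [-0.988, 0.065, -0.105] rot [0.068, 0.0, 0.0] 
1 lin [0.0, 0.001, 0.625] rot [0.0, 0.0, 0.0] 2.0
1 lin [-0.001, 0.0, 0.625] rot [0.0, 0.0, 0.0] 
[ 0.46927513 -0.35973416  0.12497842]
[ 0.54657051 -0.2012087   0.        ]
0 lin [0.001, -0.001, -0.75] rot [0.0, 0.0, 0.0] 
1 lin [0.857, 0.208, 0.0] rot [0.0, 0.0, 0.0] 2.0
1 lin [0.856, 0.208, 0.0] rot [0.0, 0.0, 0.0] 
2 lin [0.0, 0.001, 0.6] rot [0.0, 0.0, 0.0] 
[ 0.54656152 -0.20119632  0.14001455]
```

apply_moves(
  linear=[
    [-0.1, 0.01, -0.05],
    [-0.3, 0.03, -0.07],
    [-0.53, 0.05, -0.08],
    [-0.76, 0.07, -0.083],
    [-0.989, 0.089, -0.083],
  ],
  delta_rot=[
    [0.013, 0, 0],
    [0.026, 0, 0],
    [0.04, 0, 0],
    [0.053, 0, 0],
    [0.067, 0, 0],
  ],
  gripper=0.65,
)

```text
clock: 17.48
position: [0.5023, -0.1664, 0.2232]
tool_rot: [2.863, -0.0, 1.356]
force: [-0.1, -0.1, -1.4]
grip_width: 0.0707
finger_force: 0.0
```

apply_moves(
  linear=[
    [-0.2, 0.015, -0.02],
    [-0.4, 0.03, -0.04],
    [-0.6, 0.045, -0.06],
    [-0.8, 0.06, -0.08],
    [-0.989, 0.077, -0.095],
  ],
  delta_rot=[
    [0.013, 0, 0],
    [0.026, 0, 0],
    [0.04, 0, 0],
    [0.053, 0, 0],
    [0.067, 0, 0.001],
  ],
)

```text
clock: 17.9
position: [0.4858, -0.2643, 0.2343]
tool_rot: [3.004, -0.001, 1.354]
force: [-0.7, -0.1, 0.5]
grip_width: 0.0707
finger_force: 0.0
```

apply_moves(
  linear=[
    [-0.22, 0.015, -0.02],
    [-0.44, 0.03, -0.05],
    [-0.66, 0.045, -0.07],
    [-0.85, 0.055, -0.09],
    [-0.988, 0.065, -0.105],
  ],
  delta_rot=[
    [0.013, 0, 0],
    [0.026, 0, 0],
    [0.04, 0, 0],
    [0.054, 0, 0],
    [0.068, 0, 0],
  ],
)

```text
clock: 18.32
position: [0.4692, -0.3625, 0.2453]
tool_rot: [-3.136, 0.0, 1.353]
force: [0.2, 0.1, -0.4]
grip_width: 0.0708
finger_force: 0.0
```

apply_moves(
  linear=[
    [0, 0, 0.1],
    [0, 0, 0.23],
    [0, 0, 0.36],
    [0, 0, 0.49],
    [0, 0, 0.625],
  ],
  delta_rot=[
    [0, 0, 0],
    [0, 0, 0],
    [0, 0, 0],
    [0, 0, 0],
    [0, 0, 0],
  ],
)

```text
clock: 18.73
position: [0.4697, -0.3599, 0.1819]
tool_rot: [-3.138, -0.001, 1.355]
force: [0.8, -1.1, -0.6]
grip_width: 0.0707
finger_force: 0.0
```

Run:
```python
from h import *
s=monitor.observe(); print(s["clock"],s["position"],s["tool_rot"],s["grip_width"])
p,d=optics.grab_frame("side"); cv2.imwrite("pics/s5.png",cv2.resize(p[100:280,280:480],None,fx=3,fy=3)[:,:,::-1])
plan([(np.array([.4693,-.3597,.125]),rot(a))])
```

```text
18.7333 [ 0.4697375  -0.35992261  0.18185358] [-3.13806194e+00 -6.32051183e-04  1.35466540e+00] 0.07070249429658831
0 lin [-0.003, 0.01, 0.543] rot [-0.003, -0.001, 0.0]
```

View pics/s5.png

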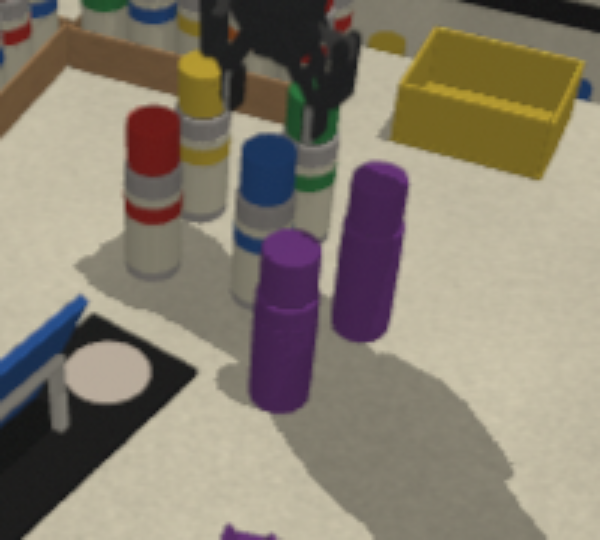

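Fingers straddle the blue cap (270,150). Descending and gripping.

apply_moves(
  linear=[
    [0, 0, 0.14],
    [0, 0, 0.28],
    [0, 0, 0.4],
    [0, 0, 0.5],
    [0, 0, 0.55],
  ],
  delta_rot=[
    [0, 0, 0],
    [0, 0, 0],
    [0, 0, 0],
    [0, 0, 0],
    [0, 0, 0],
  ],
)

```text
clock: 19.2
position: [0.4693, -0.3599, 0.1267]
tool_rot: [-3.137, -0.001, 1.355]
force: [1.4, 0.6, 0.2]
grip_width: 0.0705
finger_force: 0.0
```

apply_moves(
  linear=[
    [0, 0, 0],
    [0, 0, 0],
    [0, 0, 0],
    [0, 0, 0],
    [0, 0, 0],
  ],
  delta_rot=[
    [0, 0, 0],
    [0, 0, 0],
    [0, 0, 0],
    [0, 0, 0],
    [0, 0, 0],
  ],
  gripper=-1,
)

```text
clock: 19.62
position: [0.4697, -0.3603, 0.1285]
tool_rot: [-3.139, -0.0, 1.354]
force: [0.3, 0.1, -1.5]
grip_width: 0.047
finger_force: 41.3
```

apply_moves(
  linear=[
    [0, 0, -0.05],
    [0, 0, -0.15],
    [0, 0, -0.3],
    [0, 0, -0.45],
    [0, 0, -0.6],
  ],
  delta_rot=[
    [0, 0, 0],
    [0, 0, 0],
    [0, 0, 0],
    [0, 0, 0],
    [0, 0, 0],
  ],
)

```text
clock: 20.03
position: [0.4699, -0.3603, 0.1897]
tool_rot: [-3.139, -0.001, 1.355]
force: [1.1, 0.4, -2.1]
grip_width: 0.0476
finger_force: 41.5
```

Run:
```python
from h import *
s=monitor.observe(); print(s["clock"],s["position"],s["tool_rot"],s["grip_width"])
P=S-Sy*.125; R=rot(a); e=plan([(P+Z*.192,R),(P+Z*.141,R)]); print(e[0])
```

```text
20.0333 [ 0.46994895 -0.36030088  0.18973028] [-3.13862005e+00 -5.49800527e-04  1.35454843e+00] 0.04757170426750684
0 lin [0.859, 0.203, -0.011] rot [-0.001, 0.0, 0.0] 2.0
0 lin [0.859, 0.204, -0.012] rot [0.0, 0.0, 0.0] 
1 lin [0.0, 0.0, 0.51] rot [0.0, 0.0, 0.0] 
[ 0.54652967 -0.20120019  0.1410465 ]
```

apply_moves(
  linear=[
    [0.1, 0.03, 0],
    [0.27, 0.06, 0],
    [0.46, 0.11, 0],
    [0.66, 0.16, -0.01],
    [0.859, 0.203, -0.011],
  ],
  delta_rot=[
    [0, 0, 0],
    [0, 0, 0],
    [0, 0, 0],
    [0, 0, 0],
    [0, 0, 0],
  ],
)

```text
clock: 20.45
position: [0.5087, -0.2792, 0.1893]
tool_rot: [-3.138, -0.001, 1.355]
force: [0.5, 0.3, -1.5]
grip_width: 0.0468
finger_force: 41.7
```

apply_moves(
  linear=[
    [0.2, 0.05, 0],
    [0.4, 0.1, 0],
    [0.58, 0.14, 0],
    [0.74, 0.175, -0.01],
    [0.859, 0.204, -0.01],
  ],
  delta_rot=[
    [0, 0, 0],
    [0, 0, 0],
    [0, 0, 0],
    [0, 0, 0],
    [0, 0, 0],
  ],
)

```text
clock: 20.87
position: [0.5472, -0.1989, 0.1903]
tool_rot: [-3.138, -0.001, 1.356]
force: [0.5, -0.4, -2.0]
grip_width: 0.0468
finger_force: 41.7
```

apply_moves(
  linear=[
    [0, 0, 0.12],
    [0, 0, 0.24],
    [0, 0, 0.34],
    [0, 0, 0.43],
    [0, 0, 0.49],
  ],
  delta_rot=[
    [0, 0, 0],
    [0, 0, 0],
    [0, 0, 0],
    [0, 0, 0],
    [0, 0, 0],
  ],
)

```text
clock: 21.28
position: [0.5455, -0.2018, 0.1394]
tool_rot: [-3.136, -0.001, 1.353]
force: [0.5, -1.2, -1.5]
grip_width: 0.047
finger_force: 41.7
```

apply_moves(
  linear=[
    [0, 0, 0.01],
    [0, 0, 0.02],
    [0, 0, 0.02],
    [0, 0, 0.02],
    [0, 0, 0.02],
  ],
  delta_rot=[
    [0, 0, 0],
    [0, 0, 0],
    [0, 0, 0],
    [0, 0, 0],
    [0, 0, 0],
  ],
)

```text
clock: 21.7
position: [0.5465, -0.2013, 0.1396]
tool_rot: [-3.139, -0.001, 1.354]
force: [0.2, -0.8, -2.1]
grip_width: 0.0473
finger_force: 41.7
```

apply_moves(
  linear=[
    [0, 0, 0.01],
    [0, 0, 0.02],
    [0, 0, 0.02],
    [0, 0, 0.02],
    [0, 0, 0.02],
  ],
  delta_rot=[
    [0, 0, 0],
    [0, 0, 0],
    [0, 0, 0],
    [0, 0, 0],
    [0, 0, 0],
  ],
)

```text
clock: 22.12
position: [0.5469, -0.2013, 0.1383]
tool_rot: [-3.14, -0.0, 1.354]
force: [-1.6, 0.7, 14.5]
grip_width: 0.0472
finger_force: 42.6
```

Contact at 14.5 N; releasing and retreating.

apply_moves(
  linear=[
    [0, 0, 0],
    [0, 0, 0],
    [0, 0, 0],
    [0, 0, 0],
    [0, 0, 0],
  ],
  delta_rot=[
    [0, 0, 0],
    [0, 0, 0],
    [0, 0, 0],
    [0, 0, 0],
    [0, 0, 0],
  ],
  gripper=0.65,
)

```text
clock: 22.53
position: [0.5463, -0.2012, 0.1371]
tool_rot: [-3.138, -0.001, 1.354]
force: [0.2, 0.2, 1.0]
grip_width: 0.0704
finger_force: 0.0
```

apply_moves(
  linear=[
    [0, 0, -0.1],
    [0, 0, -0.3],
    [0, 0, -0.5],
    [0, 0, -0.75],
    [0, 0, -1],
  ],
  delta_rot=[
    [0, 0, 0],
    [0, 0, 0],
    [0, 0, 0],
    [0, 0, 0],
    [0, 0, 0],
  ],
)

```text
clock: 22.95
position: [0.5464, -0.2011, 0.2388]
tool_rot: [-3.138, -0.001, 1.355]
force: [-1.1, -0.2, -0.0]
grip_width: 0.0704
finger_force: 0.0
```

apply_moves(
  linear=[
    [0, -0.1, -0.1],
    [0, -0.3, -0.2],
    [0, -0.5, -0.3],
    [0, -0.75, -0.4],
    [0, -1, -0.4],
  ],
  delta_rot=[
    [0, 0, 0],
    [0, 0, 0],
    [0, 0, 0],
    [0, 0, 0],
    [0, 0, 0],
  ],
)

```text
clock: 23.37
position: [0.4488, -0.1795, 0.2795]
tool_rot: [-3.14, -0.0, 1.355]
force: [0.5, -0.1, 0.4]
grip_width: 0.0704
finger_force: 0.0
```

Run:
```python
from h import *
p,d=optics.grab_frame("side"); cv2.imwrite("pics/s6.png",p[:,:,::-1])
print(S-Sy*.125)
```

```text
[ 0.54657051 -0.2012087   0.        ]
```

View pics/s6.png

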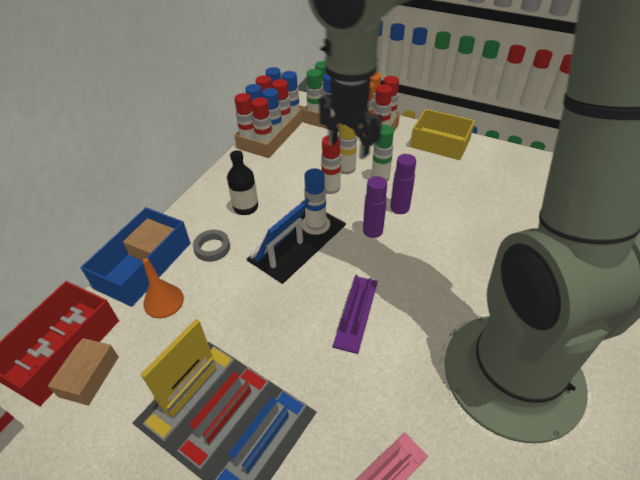

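The can stands on the pad (315,228), the blue board leans on the bar (280,235), and the yellow board is in its holder (180,365). All else is where it was.

```bash
python3 -c "
from workcell import workorder; print(workorder.job_done())"
```

```text
the job is handed in; nothing more can be done
None
```

The job is handed in: the final picture shows the yellow board upright in the yellow holder, the blue board leaning on the stand, and the blue-capped can on the white pad, with the other goods left where they were. The arm took about 23 s of the 69 s allowed; no verdict came back.

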